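# Show the sensor module under the bench magnifier

### The arm

A 6-joint arm with a two-finger parallel gripper is mounted at the origin on the work surface. World frame = base frame: x ahead of the robot, y to its left, z up, the work surface at z = 0. Lengths are in m, angles in degrees, forces in N, time in s.
With the tool pointing down it reaches from about 0.25 to 0.725 m from the base axis. Payload 9.7 kg.
Tool frame: the origin (TCP) lies on the centre line of the jaws, within the pads' length; the fingertips stand 17 mm ahead of it and the grasp point (between the pads) lies 2 mm behind it (bot.tip_extent is the distance from the TCP to the fingertips, in m); z points along the fingers, y is the line along which they close (so a half turn about z gives the same grasp; the last joint's range is limited). The gripper opens to 85 mm and grips with 20 to 120 N. Pads are 22 mm wide; open, the fingers measure 114 mm over their backs; the gripper's body (76 mm by 85 mm) begins 54 mm behind the grasp point. The pads swing forward as they close: fully open they stand 13 mm farther back than shut.
Start: joints at [63.369, 4.979, 10.078, 95.1, 0, 90], TCP at [0.247, 0.492, 0.248] pointing down, gripper open.
Joint ranges: [-179.16, 179.16], [-48.56, 103.87], [-65.8, 70.77], [-126.05, 130.52], [-82.76, 87.17], [-180, 180]. Speed limits (degrees/s): [127.2, 127.2, 147.25, 180, 180, 180].

### API

Orientations are given as [roll, pitch, yaw] about the fixed x, y, z axes, in that order (R = Rz(yaw) Ry(pitch) Rx(roll)).
In Python, from workcell import bot gives the robot as it stands.
- The arm moves only by the tool carry_out, never from a script. Its argument "moves" is text: rows parted by semicolons, each of 7 numbers parted by spaces: the shift along the tool's x, y, z in mm, then the turn, a rotation vector about the tool's x, y, z in degrees, then the finger opening in mm, from 0 to 85.4. A call has 1 to 20 rows; each row is the pose to reach, as a shift and turn from the pose commanded when the call began, along the tool's axes at that moment; what a row does not reach only later rows make up. A row lasts 1/10 s, in which the tool goes at most 50 mm and 8.59 degrees, less where a joint would pass 70% of its speed; a pose out of reach is approached as far as the arm can. A call with a gripper value outside its range is refused whole. The fingers move at their own pace and stop on an object; "force" is the grip in N (left out, the last holds). Time passes only in rows, so rows that repeat a pose let the fingers close. It gives the time, the measured TCP pose, the force, the opening and the grip force at its end, in the units of the state.
- bot.get_obs(): the state, without advancing time (a new reading comes with each control period).
- bot.camera(name): name is "side" or "top" or "wrist"; returns a dict with "img" (480x640x3 uint8, red, green, blue), "mtx" (3x3 intrinsics, pixels), "position" and "orientation" of the camera in the world; the wrist camera has in their place "mount" (4x4, takes a point from camera to tool coordinates, whose origin is the TCP and whose axes are the flange's). Camera axes: x right, y up, looking along -z (the intrinsics and any distortion apply to the point x, -y, -z); pixel columns grow to the right and rows downward; lengths in m; the calibration is good to about 2 mm. A picture is of the moment at which its call begins: read the wrist's pose just before it. There is no depth.
- bot.job_done(): hands the job in; it is judged then, once.
The state is a dict: "time": time; "q": joint angles; "qd": joint speeds; "joint_efforts": joint torques, N m; "ee_pos": TCP position; "tcp_rot": TCP orientation; "wrist_force": force on the tool from outside, world axes, zero at the start; "torque": the same for the moment, N m; "opening": finger opening in m; "grasp_force": force on a finger pad.
Only numpy, scipy, OpenCV 4.12 (cv2) and the standard library are available. Lean on these libraries where they do the work, as an engineer would, in place of code of your own. Each camera call takes 0.05 s, during which the arm holds its last target. There are 200 camera calls.

### The job

Turn the black knob of the fixture anticlockwise until it clicks over and its orange catch swings clear, then take the white sensor module out of its nest and show it to the colleague at the bench magnifier: centre of its front (display side) 12 cm in front of the lens and on the lens axis, front facing the lens squarely, right way up. Finish while still holding it there, still, in the air: do not put it down or let go. Do not bump the magnifier and leave the jar, the blue bottle and the orange reel where they stand.

Things in the scene. Friction and masses are not known exactly. Their poses are not given: they have to be found in the camera images.
- fixture: steel holding fixture, fixed to the bench; origin on the bench under the middle of the nest, axes level, z up. Plate 76 mm (x) by 205 mm (y, from -150 to +54), 8 mm thick. The nest is bordered by aluminium strips 4 mm high (top at z = 12 mm) with 1 mm clearance round the module's foot. The knob's axis stands at x = 0, y = -100 mm.
- knob_grip (a point): grip point of the black knob, on its vertical axis, 44 mm above the bench. The grip is a bar 14 mm thick, 44 mm long, its top 54.5 mm and its lower end 21.5 mm above the bench. At joint value 0 the bar and the orange catch run along the fixture's y axis (bar thickness along x); this frame turns with the knob. The catch (a tongue 13 mm wide reaching 72 mm from the axis, 13.5 to 18 mm above the bench) lies over the module's foot at 0 and blocks it from being lifted.
- knob (a joint): angle of the knob, rad: 0 locked, grows anticlockwise seen from above, stop at 1.2. A sprung detent resists with up to 0.2 N m, crest at 0.6; past it the knob snaps on by itself to 1.2 and stays there, catch clear.
- module: loose white sensor module, 60 to 130 g, standing upright in the nest, axes parallel to the fixture's at the start; origin at the centre of its underside (8 mm above the bench at the start), z up. Aluminium foot 20 (x) by 80 (y) by 4 mm, on it the case 20 (x) by 44 (y), reaching from 4 to 90 mm above the origin. The front with the black display looks to its +x. Grip it across its 44 mm width (y), near the top.
- module_face (a point): centre of the module's front: 10 mm in +x and 47 mm in +z from the module's origin; same axes as the module.
- magnifier: head of the bench magnifier: clear lens of 94 mm in a white ring of 110 mm outer diameter, on a post; origin at the lens centre, 250 to 300 mm above the bench. Its x axis is the lens axis, +x pointing away from the robot and 25 degrees upward, y is level; the place to show things is at x = -120 mm, y = z = 0 in this frame, and when shown squarely and right way up the module's axes are parallel to these.
- stand: foot of the magnifier, fixed: white disc of 140 mm diameter, 22 mm high, with a 20 mm black column up to 170 mm; origin on the bench under its centre. The lens stands 65 mm in front of it (its -x).
- jar: loose glass jar with grey cap, 60 mm diameter, 85 mm high, origin at the centre of its underside; to be left alone.
- flux: loose blue bottle with red cap, 40 mm diameter, 100 mm high, origin at the centre of its underside; to be left alone.
- reel: loose orange reel standing on its flange, 60 mm diameter, 40 mm high, origin at the centre of its underside; to be left alone.
Mind the look-alikes: they are no part of the job. What is meant by the module is not turquoise, and is the smaller of those in its own colour.

How it is judged (in metres and radians):
On the way, in this order (a step that is already met when the one before it is completed fails the run):
1. the knob is turned past its click while the module is still in the nest (value of joint knob above 1.05 rad and z of module in the frame of fixture below 0.02 m), for 0.2 s.
2. the module is lifted clear of the fixture in the gripper (height (world z) of module above 0.06 m and contact force between module and the fingers above 1 N and contact force between module and fixture below 0.1 N), for 0.2 s.
At the end, for the whole second after the job is handed in: The knob stays past its click; the gripper holds the module still in the air, carried by nothing else, its front centre 120 mm (within 20 mm) in front of the lens and within 20 mm of the lens axis in y and z, front facing the lens, squarely and right way up within 12 degrees (value of joint knob above 1 rad and x of module_face in the frame of magnifier between -0.14 and -0.1 m and y of module_face in the frame of magnifier between -0.02 and 0.02 m and z of module_face in the frame of magnifier between -0.02 and 0.02 m and angle between the x axis of module and the x axis of magnifier, either way round below 0.21 rad and angle between the z axis of module and the z axis of magnifier, either way round below 0.21 rad and x of magnifier in the frame of module above 0.08 m and angle between module's own z axis and vertical below 0.75 rad and height (world z) of module above 0.1 m and contact force between module and the fingers above 1 N and contact force between module and stand below 0.1 N and contact force between module and fixture below 0.1 N and linear speed of module below 0.02 m/s and angular speed of module below 0.15 rad/s); the arm keeps its last pose, push and grip.
It fails at once if the magnifier or its stand is bumped (over 2 N) (contact force between stand and the arm above 2 N or contact force between stand and the fingers above 2 N or contact force between stand and module above 2 N).
It fails at once if the jar, the bottle or the reel is moved by more than 20 mm (distance of any of jar, flux, reel from where it was at the start of the episode above 0.02 m).
It also fails if it takes over 56 s, if anything falls off the work surface, if the arm or the gripper's body presses on something with over 40 N, if the wrist force passes 120 N, or if a joint passes its speed limit or range.

## Working session

There is one attempt and no reset: what is moved stays moved. The work goes in short steps, Python scripts to look and compute and a tool call to move; the robot and the scene stay as the last step left them, time stands still between calls to the robot, and variables do not carry over. Pictures are saved under pics/ and viewed, at most 10 in all, crops included, and the job is handed in when it is done.

Besides the shell and the picture viewer there is one more tool, called after ">>>" as name(argument=value, ...) on one line, values as JSON. carry_out: Moves the arm, as the interface text tells. Its arguments: {"type":"object","properties":{"moves":{"type":"string"},"force":{"type":"number"}},"required":["moves"]}

```bash
mkdir -p pics; cat > h.py <<'E'
import numpy as np, cv2
from scipy.spatial.transform import Rotation as R
from workcell import bot
def snap(n,f=None):
    o=bot.get_obs(); c=bot.camera(n)
    if f: cv2.imwrite('pics/'+f,c['img'][:,:,::-1])
    return o,c
E
python3 - <<'E'
from h import *
for n in ['side','top']:
    o,c=snap(n,n+'0.png')
    print({k:v for k,v in c.items() if k!='img'})
print(o)
c=bot.camera('wrist');print({k:v for k,v in c.items() if k!='img'})
E
```

```text
{'mtx': array([[554.23461056,   0.        , 326.43240833],
       [  0.        , 554.23461056, 236.24185934],
       [  0.        ,   0.        ,   1.        ]]), 'position': array([ 0.01020989, -0.76404525,  0.91920347]), 'orientation': array([ 52.92115978,   0.70439731, -31.99828018])}
{'mtx': array([[502.66446964,   0.        , 320.52847751],
       [  0.        , 502.66446964, 250.28805814],
       [  0.        ,   0.        ,   1.        ]]), 'position': array([0.38544617, 0.06790605, 1.2927107 ]), 'orientation': array([  7.5272262 ,  -0.77553094, -90.34396141])}
{'time': 0.05, 'q': array([6.33683522e+01, 5.01185868e+00, 1.00369146e+01, 9.50991718e+01,
       1.49914918e-03, 8.99998406e+01]), 'qd': array([-0.02299452, -0.12306616,  0.03625137,  0.00480259,  0.09738261,
       -0.0490558 ]), 'joint_efforts': array([-7.32855933e-04, -5.22080791e+01,  4.66118181e+01,  1.68557244e-02,
       -1.39159210e-04,  5.95431885e-06]), 'ee_pos': array([0.24644827, 0.49148323, 0.24759781]), 'tcp_rot': array([-1.79925884e+02, -1.49935415e-03,  1.53368510e+02]), 'wrist_force': array([ 0.73532618, -0.32955786, -0.38035165]), 'torque': array([0.03118931, 0.00173554, 0.01215257]), 'grasp_force': 0.0, 'opening': 0.08570397004097353}
{'mtx': array([[348.05258898,   0.        , 316.88040401],
       [  0.        , 348.05258898, 238.45700281],
       [  0.        ,   0.        ,   1.        ]]), 'mount': array([[ 3.97925703e-04,  9.46189828e-01,  3.23611884e-01,
         8.28494073e-02],
       [ 9.99999908e-01, -4.27490777e-04,  2.02766299e-05,
         9.81705182e-04],
       [ 1.57526637e-04,  3.23611846e-01, -9.46189911e-01,
        -1.25817625e-01],
       [ 0.00000000e+00,  0.00000000e+00,  0.00000000e+00,
         1.00000000e+00]])}
```

View pics/top0.png

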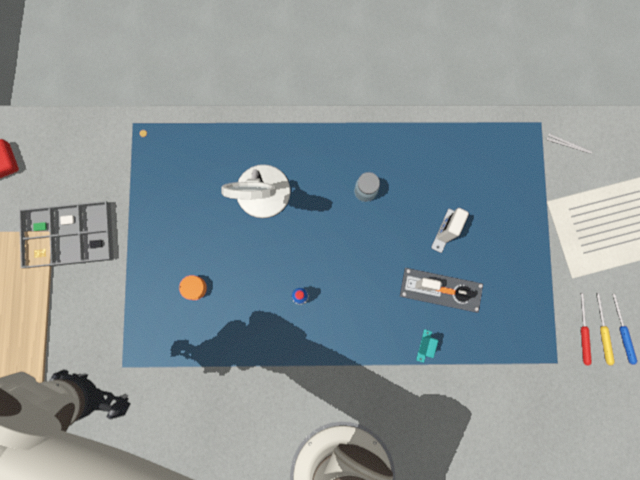

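View pics/side0.png

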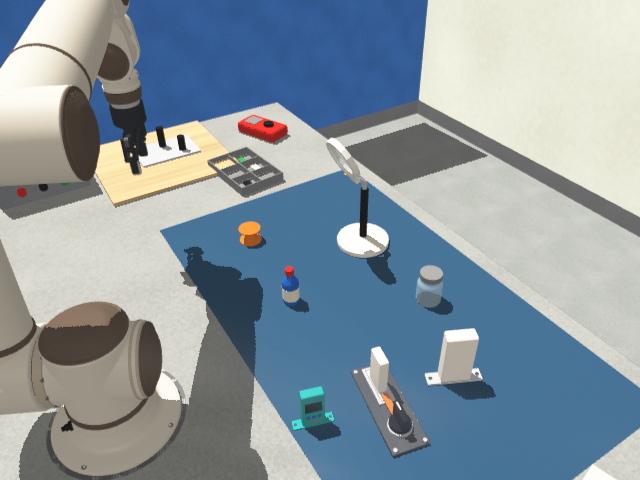

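The top view shows the fixture at about (442,290), with its knob at (463,293). The stand disc is at (263,191), the lens ring at (248,188), the jar at (368,186), the bottle at (300,296) and the reel at (193,288). In the side view the lens ring is at (344,158). Next I'll zoom in on the fixture and the magnifier.

```bash
cat >> h.py <<'E'
def ray(c,uv,o=None):
    uv=np.array(uv,float); K=c['mtx']
    d=np.array([(uv[0]-K[0,2])/K[0,0],-(uv[1]-K[1,2])/K[1,1],-1])
    if 'mount' in c:
        M=c['mount'];Rt=R.from_euler('xyz',o['tcp_rot'],degrees=True).as_matrix()
        return o['ee_pos']+Rt@M[:3,3], Rt@M[:3,:3]@d
    return np.array(c['position']),R.from_euler('xyz',c['orientation'],degrees=True).as_matrix()@d
def onz(c,uv,z,o=None):
    p,d=ray(c,uv,o); return p+d*(z-p[2])/d[2]
def tri(r1,r2):
    (p,d),(q,e)=r1,r2; A=np.stack([d,-e],1); s=np.linalg.lstsq(A,q-p,rcond=None)[0]
    a=p+d*s[0];b=q+e*s[1]; return (a+b)/2,np.linalg.norm(a-b)
def proj(c,P):
    v=R.from_euler('xyz',c['orientation'],degrees=True).as_matrix().T@(np.array(P)-c['position']);K=c['mtx']
    return K[0,0]*v[0]/-v[2]+K[0,2],-K[1,1]*v[1]/-v[2]+K[1,2]
E
python3 - <<'E'
from h import *
_,t=snap('top');_,s=snap('side')
np.save('t.npy',t,allow_pickle=True);np.save('s.npy',s,allow_pickle=True)
up=lambda im,x,y,w,h,k:cv2.resize(im[y:y+h,x:x+w],None,fx=k,fy=k,interpolation=cv2.INTER_CUBIC)
a=up(t['img'],210,150,100,75,4);b=up(t['img'],392,255,100,75,4);d=up(s['img'],310,125,100,75,4);e=up(s['img'],345,340,100,75,4)
cv2.imwrite('pics/z.png',np.vstack([np.hstack([a,b]),np.hstack([d,e])])[:,:,::-1])
E
```

```text
(no output)
```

View pics/z.png

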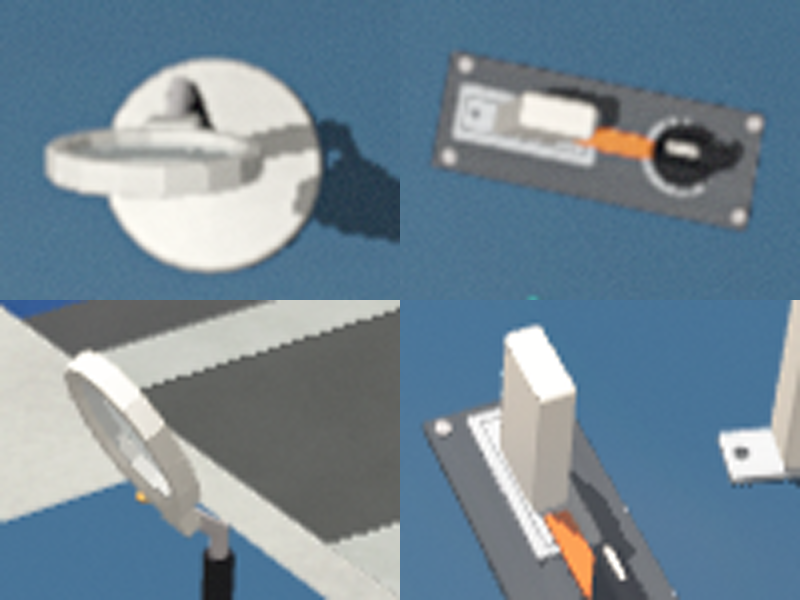

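The fixture plate corners in the top view are at about (405,268), (483,284), (479.5,312.5) and (400,296). The lens ring centre is at about (248.3,190.5) in the top view and (343,160) in the side view.

```bash
python3 - <<'E'
from h import *
t=np.load('t.npy',allow_pickle=True).item();s=np.load('s.npy',allow_pickle=True).item()
C=[onz(t,p,.008) for p in [(405.2,268),(483.2,284.2),(479.5,312.5),(400.2,296.2)]]
TL,TR,BR,BL=C
print('sizes',np.linalg.norm(TL-TR),np.linalg.norm(BL-BR),np.linalg.norm(TL-BL),np.linalg.norm(TR-BR))
yv=(TL-TR+BL-BR)[:2];yaw=np.degrees(np.arctan2(-yv[0],yv[1]));cen=np.mean(C,0)
f=yv/np.linalg.norm(yv);org=cen[:2]+f*.048
print('yaw',yaw,'org',org,'knob',org-f*.1)
L,e=tri(ray(t,(248.3,190.5)),ray(s,(343.2,160)));print('lens',L,e)
S=onz(t,(263.2,191.2),.022);print('stand',S, 'd',S[:2]-L[:2])
a=onz(t,(221.2,190.),L[2]);b=onz(t,(275.5,189.),L[2]);print('ring y',a-b,np.linalg.norm(a-b))
for n,p,z in [('jar',(369,182),.085),('flux',(299,295),.1),('reel',(193,287),.04)]: print(n,onz(t,p,z))
E
```

```text
sizes 0.20402072100849042 0.2057962968349113 0.07372058204523199 0.073173983957426
yaw -11.995226165851554 org [ 0.46081479 -0.21388838] knob [ 0.44003177 -0.31170487]
lens [0.64859687 0.20179288 0.27027163] 0.004442137625948271
stand [0.7080319  0.19705329 0.022     ] d [ 0.05943503 -0.00473959]
ring y [-0.00184883  0.11276151  0.        ] 0.11277666845195973
jar [ 0.71466376 -0.07022148  0.085     ]
flux [0.43653931 0.10236257 0.1       ]
reel [0.4603281  0.36699431 0.04      ]
```

```bash
cat >> h.py <<'E'
def rel(p,Rt):
    o=bot.get_obs();R0=R.from_euler('xyz',o['tcp_rot'],degrees=True)
    print('shift mm',np.round(R0.inv().apply(np.array(p)-o['ee_pos'])*1000,1),'turn',np.round((R0.inv()*Rt).as_rotvec(degrees=True),2))
def down(yaw): return R.from_euler('xyz',[180,0,yaw],degrees=True)
E
python3 -c "
from h import *
rel([.44,-.312,.2],down(78))"
```

```text
shift mm [-533.2 -631.6   48.4] turn [-3.000e-02  2.000e-02  7.537e+01]
```

>>> carry_out(moves="-533 -632 48 0 0 75.4 60;-533 -632 48 0 0 75.4 60;-533 -632 48 0 0 75.4 60;-533 -632 48 0 0 75.4 60;-533 -632 48 0 0 75.4 60;-533 -632 48 0 0 75.4 60;-533 -632 48 0 0 75.4 60;-533 -632 48 0 0 75.4 60;-533 -632 48 0 0 75.4 60;-533 -632 48 0 0 75.4 60;-533 -632 48 0 0 75.4 60;-533 -632 48 0 0 75.4 60;-533 -632 48 0 0 75.4 60;-533 -632 48 0 0 75.4 60;-533 -632 48 0 0 75.4 60;-533 -632 48 0 0 75.4 60;-533 -632 48 0 0 75.4 60;-533 -632 48 0 0 75.4 60;-533 -632 48 0 0 75.4 60;-533 -632 48 0 0 75.4 60", force=60)

```text
time: 2.25
ee_pos: [0.4396, -0.3114, 0.2005]
tcp_rot: [-180.0, -0.0, 78.0]
wrist_force: [0.4, 1.0, -0.6]
opening: 0.0599
grasp_force: 0.0
```

```bash
python3 -c "
from h import *
o,c=snap('wrist','w1.png');np.save('w1.npy',(o,c),allow_pickle=True)
print(o['q'],o['ee_pos'],o['tcp_rot'])"
```

```text
[-3.53218649e+01  2.69636368e+00  2.36952156e+00  8.96778832e+01
  7.50929569e-03  6.66777800e+01] [ 0.43957624 -0.31144619  0.20047484] [-1.79998634e+02 -8.76648680e-03  7.80003546e+01]
```

View pics/w1.png

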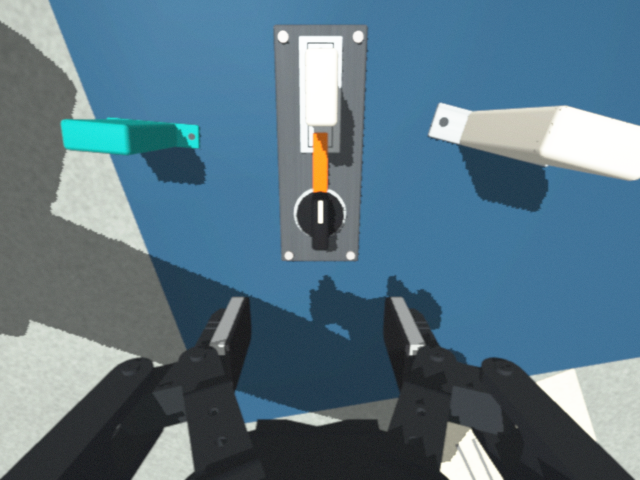

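The wrist view shows the knob bar at about (320,213), with the white mark on its top. The plate corners are at (275,26), (367,25), (357.5,261) and (280.5,261), and the knob scale ring is at about (320,213).

```bash
python3 - <<'E'
from h import *
o,c=np.load('w1.npy',allow_pickle=True)
TL,TR,BR,BL=C=[onz(c,p,.008,o) for p in [(275,26),(367,25),(357.5,261),(280.5,261)]]
print('sizes',np.linalg.norm(TL-TR),np.linalg.norm(BL-BR),np.linalg.norm(TL-BL),np.linalg.norm(TR-BR))
yv=(TL-BL+TR-BR)[:2];f=yv/np.linalg.norm(yv);cen=np.mean(C,0)[:2]
print('yaw',np.degrees(np.arctan2(-yv[0],yv[1])),'org',cen+f*.048,'knob',cen-f*.052)
print('mark',onz(c,(320,211),.0545,o),'ring',onz(c,(320,213),.012,o))
print('module top c',onz(c,(322,89),.098,o))
k=cen-f*.052
rel([*k,.12],down(78)); rel([*k,.044],down(78))
E
```

```text
sizes 0.07356216961478557 0.07606449832636339 0.20300706193144588 0.2037809731777435
yaw -12.31037917646244 org [ 0.46445874 -0.21283137] knob [ 0.443138   -0.31053206]
mark [ 0.44585373 -0.29786401  0.0545    ] ring [ 0.44367686 -0.31042255  0.012     ]
module top c [ 0.46439387 -0.21291193  0.098     ]
shift mm [ 1.5  3.2 80.7] turn [0.02 0.   0.03]
shift mm [  1.5   3.2 156.7] turn [0.02 0.   0.03]
```

>>> carry_out(moves="1.5 3.2 30 0 0 0 50;1.5 3.2 60 0 0 0 50;1.5 3.2 90 0 0 0 50;1.5 3.2 110 0 0 0 50;1.5 3.2 125 0 0 0 50;1.5 3.2 140 0 0 0 50;1.5 3.2 150 0 0 0 50;1.5 3.2 156 0 0 0 50;1.5 3.2 156 0 0 0 50;1.5 3.2 156 0 0 0 0;1.5 3.2 156 0 0 0 0;1.5 3.2 156 0 0 0 0;1.5 3.2 156 0 0 0 0;1.5 3.2 156 0 0 0 0;1.5 3.2 156 0 0 0 0;1.5 3.2 156 0 0 0 0;1.5 3.2 156 0 0 0 0", force=40)

```text
time: 4.0
ee_pos: [0.4423, -0.3115, 0.0452]
tcp_rot: [-179.9, 0.0, 77.9]
wrist_force: [-6.7, 1.8, 7.0]
opening: 0.0133
grasp_force: 40.3
```

>>> carry_out(moves="0 0 0 0 0 -5 0;0 0 0 0 0 -10 0;0 0 0 0 0 -15 0;0 0 0 0 0 -20 0;0 0 0 0 0 -25 0;0 0 0 0 0 -30 0;0 0 0 0 0 -35 0;0 0 0 0 0 -40 0;0 0 0 0 0 -45 0;0 0 0 0 0 -50 0;0 0 0 0 0 -55 0;0 0 0 0 0 -59 0;0 0 0 0 0 -62 0;0 0 0 0 0 -65 0;0 0 0 0 0 -67 0;0 0 0 0 0 -67 0;0 0 0 0 0 -67 0;0 0 0 0 0 -67 0")

```text
time: 5.8
ee_pos: [0.4431, -0.3111, 0.0452]
tcp_rot: [180.0, -0.0, 145.0]
wrist_force: [-2.9, 4.0, 6.0]
opening: 0.0134
grasp_force: 40.0
```

>>> carry_out(moves="0 0 0 0 0 -67 50;0 0 0 0 0 -67 50;0 0 0 0 0 -67 50;0 0 0 0 0 -67 50;0 0 -40 0 0 -67 70;0 0 -80 0 0 -67 70;0 0 -120 0 0 -67 70;0 0 -160 0 0 -67 70;0 0 -160 0 0 -67 70")

```text
time: 6.7
ee_pos: [0.4447, -0.3126, 0.2108]
tcp_rot: [-179.5, 0.2, -147.8]
wrist_force: [0.4, -0.3, 0.0]
opening: 0.0698
grasp_force: 0.0
```

```bash
python3 -c "
from h import *
rel([.4644,-.2129,.22],down(168))
print(bot.get_obs()['tcp_rot'],bot.get_obs()['ee_pos'])"
```

```text
shift mm [-69.8  73.8  -9.6] turn [-0.38  0.38 44.17]
[-179.51285031    0.20371109 -147.82592393] [ 0.44470214 -0.31256047  0.21075247]
```

>>> carry_out(moves="-70 74 -10 -0.4 0.4 44.2 70;-70 74 -10 -0.4 0.4 44.2 70;-70 74 -10 -0.4 0.4 44.2 70;-70 74 -10 -0.4 0.4 44.2 70;-70 74 -10 -0.4 0.4 44.2 70;-70 74 -10 -0.4 0.4 44.2 70;-70 74 -10 -0.4 0.4 44.2 70;-70 74 -10 -0.4 0.4 44.2 70;-70 74 -10 -0.4 0.4 44.2 70;-70 74 -10 -0.4 0.4 44.2 70")

```text
time: 7.7
ee_pos: [0.4633, -0.2117, 0.2143]
tcp_rot: [179.8, -0.5, 167.8]
wrist_force: [0.7, -0.2, -0.0]
opening: 0.0702
grasp_force: 0.0
```

```bash
python3 -c "
from h import *
o,c=snap('wrist','w2.png');np.save('w2.npy',(o,c),allow_pickle=True)
print(o['q'],o['ee_pos'],o['tcp_rot'])"
```

```text
[-24.60577128  -0.64334081   0.50305248  91.68814323   0.09932477
 -12.40367642] [ 0.46329929 -0.21166044  0.21426476] [179.78662406  -0.50776966 167.79838107]
```

View pics/w2.png

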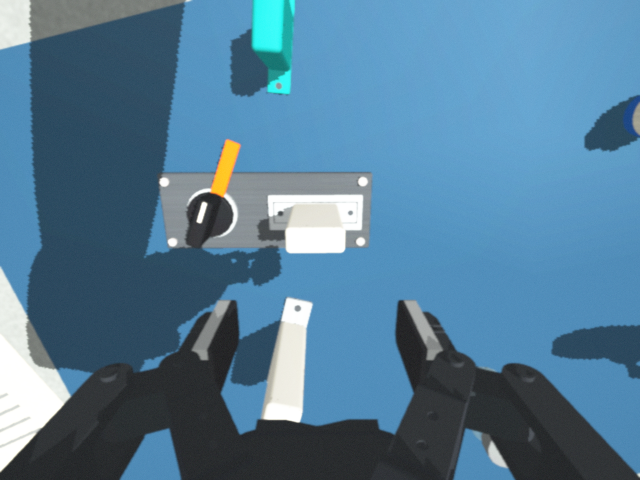

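The catch is clear: it now points off to (232,145). The module's top face spans (286,231) to (345,252), with its centre at about (315.5,241.5).

```bash
python3 - <<'E'
from h import *
o,c=np.load('w2.npy',allow_pickle=True)
a,b,d,e=[onz(c,p,.098,o) for p in [(286,231),(345,231),(344,252.5),(287,252.5)]]
m=(a+b+d+e)/4;print(m,np.linalg.norm(a-b),np.linalg.norm(a-e),np.degrees(np.arctan2(*(b-a)[:2])))
rel([*m[:2],.082],down(167.8))
E
```

```text
[ 0.46508619 -0.21179883  0.098     ] 0.04306234489367462 0.016757270720247436 12.23453644357009
shift mm [ -2.9  -0.3 132.2] turn [ 0.22 -0.51 -0.01]
```

>>> carry_out(moves="-2 -0.5 40 0.2 -0.5 0 70;-2.5 -0.5 70 0.2 -0.5 0 70;-2.5 -0.5 95 0.2 -0.5 0 70;-2.5 -0.5 112 0.2 -0.5 0 70;-2.5 -0.5 123 0.2 -0.5 0 70;-2.5 -0.5 130 0.2 -0.5 0 70;-2.5 -0.5 132 0.2 -0.5 0 70;-2.5 -0.5 132 0.2 -0.5 0 70;-2.5 -0.5 132 0.2 -0.5 0 30;-2.5 -0.5 132 0.2 -0.5 0 30;-2.5 -0.5 132 0.2 -0.5 0 30;-2.5 -0.5 132 0.2 -0.5 0 30;-2.5 -0.5 132 0.2 -0.5 0 30;-2.5 -0.5 132 0.2 -0.5 0 30;-2.5 -0.5 132 0.2 -0.5 0 30;-2.5 -0.5 132 0.2 -0.5 0 30", force=40)

```text
time: 9.35
ee_pos: [0.4651, -0.2122, 0.0832]
tcp_rot: [-180.0, 0.1, 167.8]
wrist_force: [0.1, -0.8, 6.8]
opening: 0.0436
grasp_force: 41.5
```

>>> carry_out(moves="0 0 -10 0 0 0 30;0 0 -25 0 0 0 30;0 0 -45 0 0 0 30;0 0 -70 0 0 0 30;0 0 -100 0 0 0 30;0 0 -130 0 0 0 30;0 0 -160 0 0 0 30;0 0 -190 0 0 0 30;0 0 -210 0 0 0 30;0 0 -220 0 0 0 30;0 0 -220 0 0 0 30;0 0 -220 0 0 0 30")

```text
time: 10.55
ee_pos: [0.4646, -0.2118, 0.3015]
tcp_rot: [180.0, -0.1, 167.8]
wrist_force: [-0.7, 0.4, -1.0]
opening: 0.0434
grasp_force: 41.2
```

```bash
cat >> h.py <<'E'
def show(L,yaw,d,dz=.0282):
    Rm=R.from_euler('xyz',[0,-25,yaw],degrees=True);Rt=Rm*R.from_euler('y',180,degrees=True)
    f=np.array(L)+Rm.apply([-d,0,0]); p=f-Rt.apply([-.01,0,dz]); print('tcp',p); rel(p,Rt)
E
python3 -c "
from h import *
o=bot.get_obs();print(o['opening'],o['grasp_force'])
show([.647,.2015,.27],-1.5,.22)"
```

```text
0.04340592847888671 41.23025357723236
tcp [0.42670689 0.20726858 0.19835568]
shift mm [125.7 401.5 103.5] turn [ -2.31 -24.99 -10.57]
```

>>> carry_out(moves="5 20 0 0 0 0 30;15 50 0 0 -2 -1 30;25 80 0 0 -4 -2 30;35 110 0 0 -6 -3 30;44 140 0 0 -8 -4 30;53 170 0 -1 -10 -5 30;63 200 0 -1 -12 -6 30;72 230 0 -1 -14 -7 30;82 260 0 -1 -16 -8 30;91 290 10 -1.5 -18 -9 30;100 320 20 -1.5 -20 -10 30;110 350 35 -2 -22 -10.5 30;118 375 50 -2.2 -24 -10.5 30;125 395 68 -2.3 -25 -10.6 30;126 401 86 -2.3 -25 -10.6 30;126 401.5 99 -2.3 -25 -10.6 30;126 401.5 103.5 -2.3 -25 -10.6 30;126 401.5 103.5 -2.3 -25 -10.6 30;126 401.5 103.5 -2.3 -25 -10.6 30")

```text
time: 12.45
ee_pos: [0.4269, 0.2067, 0.1996]
tcp_rot: [-180.0, 25.1, 178.5]
wrist_force: [-0.9, -0.4, -0.8]
opening: 0.0434
grasp_force: 41.3
```

```bash
python3 - <<'E'
from h import *
_,t=snap('top');o,s=snap('side')
print(o['ee_pos'],o['tcp_rot'],o['grasp_force'])
a=cv2.resize(t['img'][150:270,205:365],None,fx=2.5,fy=2.5,interpolation=2);b=cv2.resize(s['img'][120:240,240:400],None,fx=2.5,fy=2.5,interpolation=2)
cv2.imwrite('pics/p.png',np.hstack([a,b])[:,:,::-1])
show([.647,.2015,.27],-1.5,.12)
E
```

```text
[0.42703844 0.2068284  0.1998736 ] [179.99626158  25.12603056 178.46800877] 41.32211923599243
tcp [0.51730661 0.20489614 0.24061751]
shift mm [-99.1   0.4   1.5] turn [-0.    0.13 -0.02]
```

View pics/p.png

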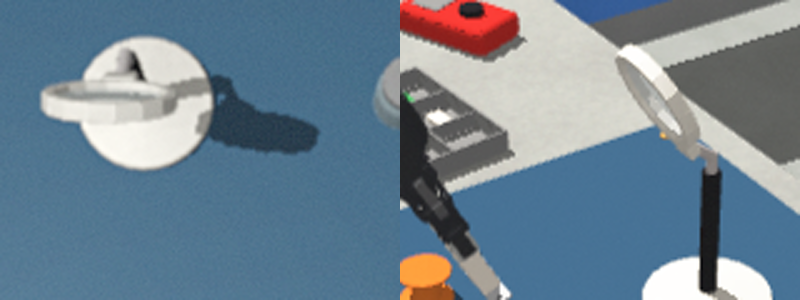

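The side view shows the module held and tilted in the fingers, at about (480,265) in the crop, with the lens ring at (657,100). The way ahead is clear, so I'll advance.

>>> carry_out(moves="-8 0.4 0.5 0 0 0 30;-20 0.4 1 0 0 0 30;-34 0.4 1.5 0 0 0 30;-48 0.4 1.5 0 0 0 30;-62 0.4 1.5 0 0 0 30;-75 0.4 1.5 0 0 0 30;-86 0.4 1.5 0 0 0 30;-94 0.4 1.5 0 0 0 30;-98 0.4 1.5 0 0 0 30;-99 0.4 1.5 0 0 0 30;-99 0.4 1.5 0 0 0 30;-99 0.4 1.5 0 0 0 30;-99 0.4 1.5 0 0 0 30")

```text
time: 13.85
ee_pos: [0.5166, 0.2054, 0.2394]
tcp_rot: [-180.0, 25.1, 178.6]
wrist_force: [0.8, 0.4, -1.1]
opening: 0.0434
grasp_force: 41.3
```

```bash
python3 - <<'E'
from h import *
_,t=snap('top');o,s=snap('side')
print(o['ee_pos'],o['tcp_rot'],o['grasp_force'])
Rm=R.from_euler('xyz',o['tcp_rot'],degrees=True)*R.from_euler('y',180,degrees=True)
O=o['ee_pos']+Rm.apply([0,0,-.0752])
x0,y0=240,100
b=cv2.resize(s['img'][y0:y0+150,x0:x0+200],None,fx=4,fy=4,interpolation=2)
for P in [(.01,-.022,.004),(.01,.022,.004),(-.01,-.022,.004),(.01,0,.047),(.13,0,.047),(.13,.055,.047),(.13,-.055,.047),(.13,0,.102),(.13,0,-.008),(0,-.04,0)]:
    u,v=proj(s,O+Rm.apply(P));cv2.circle(b,(int((u-x0)*4),int((v-y0)*4)),3,(255,0,0),-1)
cv2.imwrite('pics/q.png',b[:,:,::-1])
E
```

```text
[0.51660982 0.20535412 0.23945967] [-179.95743884   25.06516936  178.5618072 ] 41.32244646549225
```

View pics/q.png

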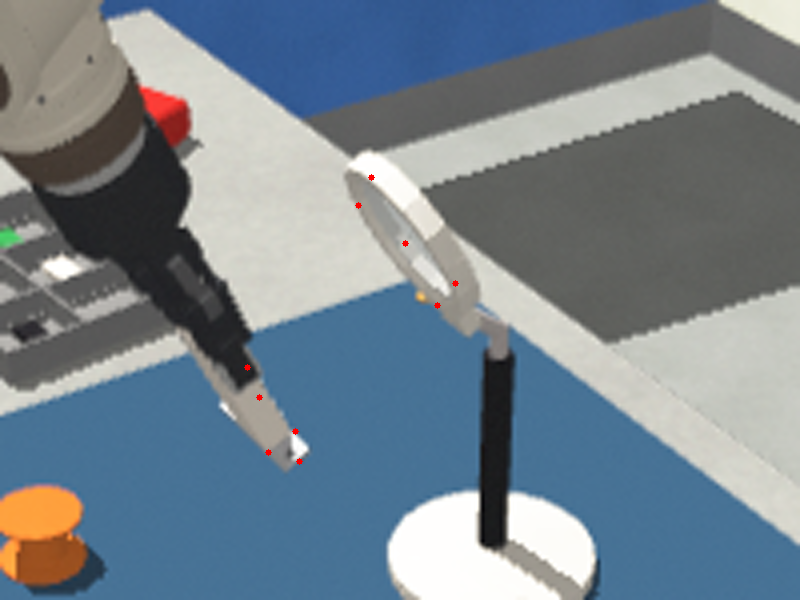

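The predicted lens centre (405,243) is about 7 zoomed pixels (around 3 mm) from the ring seen at about (412,242). The projected module points also fall on the module, so I'll hand it in.

```bash
python3 -c "
from h import *
print(bot.job_done())"
```

```text
the job is handed in; nothing more can be done
None
```

I turned the knob past its click, took the module out and handed the job in at about 14 s with the module held still at the show position; by my measurements it is centred to within a few millimetres, but no verdict came back.

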